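# Tip the tall carton onto the scan spot

### The arm

A 6-joint arm with a two-finger parallel gripper is mounted at the origin on the work surface. World frame = base frame: x ahead of the robot, y to its left, z up, the work surface at z = 0. Lengths are in m, angles in rad, forces in N, time in s.
With the tool pointing down it reaches from about 0.325 to 0.9 m from the base axis. Payload 6.1 kg.
Tool frame: the origin (TCP) lies at the very end of the fingers, on their centre line; the grasp point (between the pads) lies 19 mm behind it; z points along the fingers, y is the line along which they close (so a half turn about z gives the same grasp; the last joint's range is limited). The gripper opens to 87 mm and grips with 3 to 60 N. Pads are 19 mm wide; open, the fingers measure 117 mm over their backs; the gripper's body (75 mm by 190 mm) begins 51 mm behind the grasp point.
Start: joints at [-1.235, 0.22, 1.526, -0, 1.395, -0.126], TCP at [0.278, -0.56, 0.223] pointing down, gripper open.
Joint ranges: [-2.98, 2.98], [-0.91, 2.08], [0.09, 2.57], [-1.24, 4.39], [0.2, 2.65], [-2.68, 2.68]. Speed limits (rad/s): [2.57, 2.57, 3.01, 3.14, 3.14, 3.14].

### API

Orientations are given as a rotation vector (axis times angle).
In Python, from plant import ctrl gives the robot as it stands. The module is installed in compiled form; this text tells all that it offers. Calls block until the motion is done:
- ctrl.reach(position, orientation): joint-space move of the TCP to a pose.
- ctrl.move_straight(position, max_speed=0.15, rotation=None, until_force=None): straight line of the TCP; rotation=None keeps the orientation; max_speed is the mean speed in m/s. With until_force (N) it stops when the force on the tool has changed by that much, and returns True; else False.
- ctrl.set_joints(angles): joint-space move.
- ctrl.grip(opening): finger opening in m; the grip force is fixed at half the most; returns when the fingers have stopped.
- ctrl.hold(seconds).
- ctrl.inverse_kinematics(position, orientation): joint angles nearest the present ones, or None.
- ctrl.get_obs(): the state.
- ctrl.camera(name): name is "scene" or "top" or "wrist"; returns a dict with "color" (400x640x3 uint8, red, green, blue), "fx", "fy", "cx", "cy" (pixels), "R" (3x3) and "t" (3): a world point X has camera coordinates R X + t. Camera axes: x right, y down, z forward; pixel columns grow to the right and rows downward; lengths in m; the calibration is good to about 2 mm. The wrist camera is an equidistant fisheye: a pixel r from the principal point sees the ray r / f radians off the axis. A picture is of the moment at which its call begins. There is no depth.
A pose or a line that the arm cannot do raises ctrl.IKError and nothing moves.
- ctrl.job_done(): hands the job in; it is judged then, once.
The state is a dict: "time": time; "joint_pos": joint angles; "joint_vel": joint speeds; "joint_torque": joint torques, N m; "eef_pos": TCP position; "tcp_rot": TCP orientation; "wrist_force": force on the tool from outside, world axes, zero at the start; "ft_torque": the same for the moment, N m; "gripper_width": finger opening in m; "finger_force": force on a finger pad.
Only numpy, scipy, OpenCV 4.12 (cv2) and the standard library are available. Lean on these libraries where they do the work, as an engineer would, in place of code of your own. Each camera call takes 0.05 s, during which the arm holds its last target. There are 200 camera calls.

### The job

The tall carton is due to be scanned, but a white pipe coupling was left on the taped scan spot: first push the coupling along the counter, still standing, until it is clear of the taped rectangle. Then tip the tall carton over by pushing near its top so that it lands flat inside the rectangle, label up, nowhere sticking out past the tape; it must land there, not be shoved in once it is down. Pick nothing up and leave everything else where it stands.

Things in the scene. Friction and masses are not known exactly. Their poses are not given: they have to be found in the camera images.
- scan_spot: Scan spot: a rectangle outlined in flat 15 mm yellow tape (under 1 mm thick), 230 mm along own x by 140 mm along own y over the tape's outer edges. Origin: its centre on the counter. Own x (horizontal) points from the end where the tall carton stands to the far end; a 215 mm tall goose-neck scanner is fixed beyond that end, no part nearer than 185 mm to the rectangle's centre.
- carton: Tall cardboard carton on end, 50 deep (own x) x 80 wide (y) x 170 mm tall (z), 0.25 to 0.5 kg; origin: centre of its underside. White label on the -x face, away from the spot. Pushed near the top of that face along own +x it tips about the foot of its +x face (which stands 20 to 40 mm inside the tape's outer edge) onto the spot; friction 0.5 to 0.7; pushed below 35 mm height it slides.
- foot_left (a point): Corner of the carton: lower end, left (+y) edge of its +x face (25, 40, 0 mm from the carton's origin). Its frame turns with the carton.
- foot_right (a point): Corner of the carton: lower end, right (-y) edge of its +x face (25, -40, 0 mm).
- head_left (a point): Corner of the carton: upper end, left (+y) edge of its +x face (25, 40, 170 mm).
- head_right (a point): Corner of the carton: upper end, right (-y) edge of its +x face (25, -40, 170 mm).
- coupling: White plastic pipe coupling: a tube standing on end inside the scan spot, 60 mm outside, 50 mm inside diameter, 50 mm tall, 70 g. Origin: centre of its underside, z up. Pushed low it slides upright. Beside both long sides of the rectangle, level with where it stands, the counter is free for at least 90 mm out from the tape.
- small_carton: Small white carton, 70 x 70 x 55 mm tall; origin at the centre of its underside. Bystander. It, the tin and the flange stand, in any order, left and right of the tall carton (some 45 mm clear of it) and by a corner of the far end of the rectangle (about 15 mm clear of the tape).
- tin: Squat steel tin with a paper label, 82 mm diameter, 54 mm tall; origin at the centre of its underside. Bystander.
- flange: Dark steel pipe floor flange lying flat, 92 mm diameter, 30 mm tall; origin at the centre of its underside. Bystander.
- spray_can: Grey and white spray can standing at the left of the counter, 66 mm diameter, 170 mm tall; origin at the centre of its underside. Bystander.
- screwdriver: Screwdriver with a black handle lying at the right, 200 mm long; origin under its middle, handle to its -x. Bystander.
- tape_roll: Roll of brown packing tape lying flat at the right, 100 mm diameter, 48 mm tall; origin at the centre of its underside. Bystander.

How it is judged:
On the way, in this order (a step that is already met when the one before it is completed fails the run):
1. the coupling stands clear of the taped rectangle while the carton still stands ((y of coupling in the frame of scan_spot above 0.1 m or y of coupling in the frame of scan_spot below -0.1 m or x of coupling in the frame of scan_spot above 0.145 m or x of coupling in the frame of scan_spot below -0.145 m) and angle between each of coupling, carton's own z axis and vertical below 0.1 rad), for 0.2 s.
2. the carton has tipped over and lies flat inside the rectangle, label up (angle between carton's own x axis and vertical above 3.04 rad and angle between carton's own z axis and vertical between 1.47 and 1.67 rad and x of foot_left in the frame of scan_spot between -0.117 and 0.117 m and y of foot_left in the frame of scan_spot between -0.072 and 0.072 m and x of foot_right in the frame of scan_spot between -0.117 and 0.117 m and y of foot_right in the frame of scan_spot between -0.072 and 0.072 m and x of head_left in the frame of scan_spot between -0.117 and 0.117 m and y of head_left in the frame of scan_spot between -0.072 and 0.072 m and x of head_right in the frame of scan_spot between -0.117 and 0.117 m and y of head_right in the frame of scan_spot between -0.072 and 0.072 m), for 0.2 s.
At the end, for the whole second after the job is handed in: The carton lies flat (within 0.1 rad) on the counter with its label up and all four corners of its underside within the outer edges of the tape (2 mm allowed); the coupling stands upright with all of it outside the outer edges of the tape; both are at rest (all of step 2 and height (world z) of carton below 0.03 m and (y of coupling in the frame of scan_spot above 0.1 m or y of coupling in the frame of scan_spot below -0.1 m or x of coupling in the frame of scan_spot above 0.145 m or x of coupling in the frame of scan_spot below -0.145 m) and angle between coupling's own z axis and vertical below 0.1 rad and linear speed of each of carton, coupling below 0.02 m/s); the robot touches nothing.
It fails at once if the carton is lifted off the counter (the lower edge of its +x face rises over 20 mm) (height (world z) of any of foot_left, foot_right above 0.02 m).
It fails at once if the coupling is lifted or tipped over (height (world z) of coupling above 0.015 m or angle between coupling's own z axis and vertical above 0.6 rad).
It fails at once if the carton comes down sticking out past the tape (more than 5 mm) (angle between carton's own z axis and vertical above 1.5 rad and not (x of foot_left in the frame of scan_spot between -0.12 and 0.12 m and y of foot_left in the frame of scan_spot between -0.075 and 0.075 m and x of foot_right in the frame of scan_spot between -0.12 and 0.12 m and y of foot_right in the frame of scan_spot between -0.075 and 0.075 m and x of head_left in the frame of scan_spot between -0.12 and 0.12 m and y of head_left in the frame of scan_spot between -0.075 and 0.075 m and x of head_right in the frame of scan_spot between -0.12 and 0.12 m and y of head_right in the frame of scan_spot between -0.075 and 0.075 m)).
It fails at once if a bystander is moved more than 25 mm or knocked over (distance of any of small_carton, tin, flange, spray_can, screwdriver, tape_roll from where it was at the start of the episode above 0.025 m or angle between any of small_carton, tin, flange, spray_can's own z axis and vertical above 0.5 rad).
It also fails if it takes over 48 s, if anything falls off the work surface, if the arm or the gripper's body presses on something with over 40 N, if the wrist force passes 120 N, or if a joint passes its speed limit or range.

## Working session

There is one attempt and no reset: what is moved stays moved. The work goes in short steps, each a Python script; the robot and the scene stay as the last script left them, time stands still between calls to the robot, and variables do not carry over. Pictures are saved under pics/ and viewed, at most 10 in all, crops included, and the job is handed in when it is done.

```bash
mkdir -p pics
cat > h.py <<'E'
import numpy as np, cv2, pickle
from plant import ctrl
def snap(n,f):
    c=ctrl.camera(n); cv2.imwrite(f'pics/{f}.png',c['color'][:,:,::-1]); pickle.dump(c,open(f'pics/{f}.pkl','wb')); return c
def load(f): return pickle.load(open(f'pics/{f}.pkl','rb'))
def cast(c,uv,z):
    uv=np.atleast_2d(np.array(uv,float)); d=np.c_[(uv[:,0]-c['cx'])/c['fx'],(uv[:,1]-c['cy'])/c['fy'],np.ones(len(uv))]
    R=np.array(c['R']);t=np.array(c['t']); o=-R.T@t; w=d@R
    return o+w*((z-o[2])/w[:,2])[:,None]
def proj(c,X):
    p=np.atleast_2d(X)@np.array(c['R']).T+c['t']; return np.c_[p[:,0]/p[:,2]*c['fx']+c['cx'],p[:,1]/p[:,2]*c['fy']+c['cy']]
E
python3 - <<'E'
from h import *
for n in('top','scene'):
    c=snap(n,n+'0'); R=np.array(c['R']); print(n,-R.T@c['t'],R[2],c['fx'])
print(ctrl.get_obs()['time'])
E
```

```text
top [ 0.23406583 -0.0194378   1.6332395 ] [ 0.2097895   0.01030797 -0.97769224] 501.4812532553519
scene [0.90120663 0.44758708 1.06321951] [-0.31483813 -0.42392665 -0.84921325] 369.5769414044447
0.1
```

View pics/top0.png

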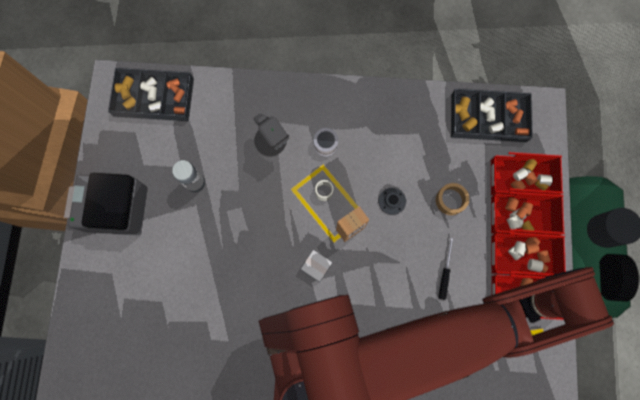

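View pics/scene0.png

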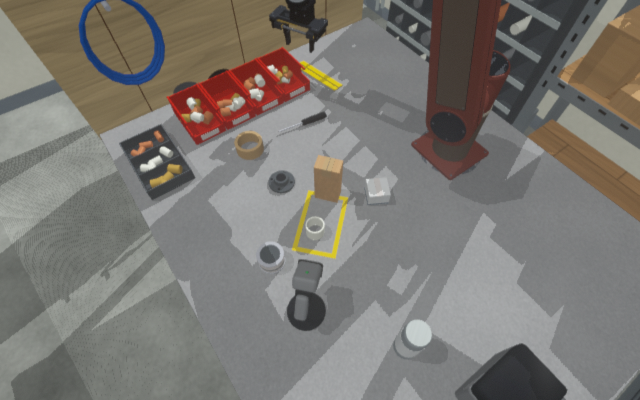

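The top view shows the taped spot at about (325,203), the coupling at (323,188), the carton at (352,222), the flange at (392,200), the tin at (326,143), the small carton at (317,265) and the scanner at (270,132). The scene view agrees. Next I'll enlarge crops of both views and mask the tape.

Run:
```python
from h import *
t=load('top0');s=load('scene0')
a=cv2.resize(t['color'][130:290,260:420],None,fx=3.7,fy=3.7,interpolation=cv2.INTER_CUBIC)
b=cv2.resize(s['color'][145:285,250:400],None,fx=3.7,fy=3.7,interpolation=cv2.INTER_CUBIC)
cv2.imwrite('pics/c_t.png',a[:,:,::-1]);cv2.imwrite('pics/c_s.png',b[:,:,::-1])
for n,c,(x0,x1,y0,y1) in(('top',t,(260,420,130,290)),('scene',s,(250,400,145,285))):
    hsv=cv2.cvtColor(c['color'],cv2.COLOR_RGB2HSV)
    for nm,lo,hi in(('yel',(22,140,90),(35,255,255)),('brn',(8,60,60),(21,200,255))):
        m=cv2.inRange(hsv,lo,hi); k=np.zeros_like(m);k[y0:y1,x0:x1]=m[y0:y1,x0:x1]
        cs,_=cv2.findContours(k,0,1); cs=[q for q in cs if cv2.contourArea(q)>15]
        for q in cs:
            print(n,nm,cv2.contourArea(q),cv2.approxPolyDP(q,3,True)[:,0].tolist())
        if nm=='yel':
            p=np.argwhere(k)[:,::-1]; w=cast(c,p,0)[:,:2]; r=cv2.minAreaRect((w*1000).astype(np.float32)); print(r, cv2.boxPoints(r).round().tolist())
```

```text
top yel 507.5 [[322, 165], [292, 190], [335, 241], [340, 236], [332, 235], [296, 190], [322, 169], [356, 207]]
((564.265380859375, -28.9127197265625), (229.49598693847656, 138.4560089111328), 42.00663375854492) [[433.0, -54.0], [525.0, -157.0], [696.0, -4.0], [603.0, 99.0]]
top brn 565.5 [[359, 206], [337, 222], [337, 233], [344, 241], [368, 221]]
scene yel 494.5 [[308, 191], [292, 249], [335, 257], [347, 198], [339, 196], [343, 204], [330, 254], [296, 246], [310, 195], [314, 193]]
((566.3776245117188, -28.062362670898438), (227.95616149902344, 138.4237518310547), 42.324134826660156) [[436.0, -54.0], [529.0, -156.0], [697.0, -2.0], [604.0, 100.0]]
scene brn 1075.5 [[318, 155], [314, 165], [315, 197], [337, 201], [342, 160]]
scene brn 117.5 [[262, 145], [250, 149], [250, 159], [261, 153]]
```

View pics/c_t.png

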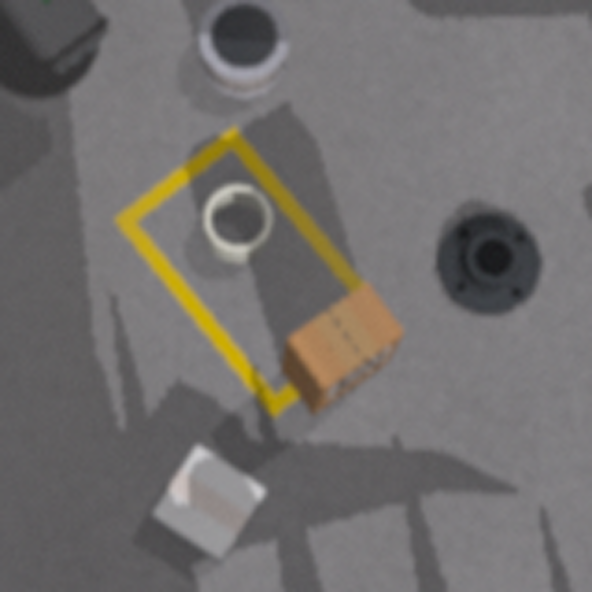

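View pics/c_s.png

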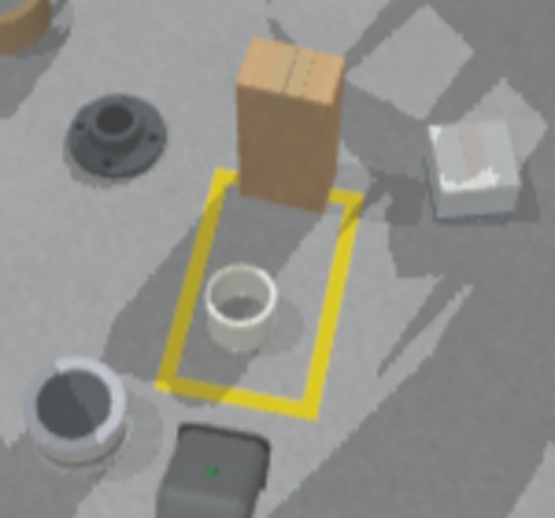

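The crops show the carton's +x face clearly in the scene view, with its foot at about (315,197) and (336.5,202). They also show its top face in both views, and the coupling's rim ellipse near (324,189) in top and (315,224) in scene. The spot fits agree within 2 mm between the views. I'll locate the carton and the coupling next.

Run:
```python
from h import *
t=load('top0');s=load('scene0')
S=np.array([.5653,-.0285]);th=np.radians(42.2);A=np.array([[np.cos(th),np.sin(th)],[-np.sin(th),np.cos(th)]])
def T(uv): return (np.array(uv,float)+.5)/3.7-.5+[260,130]
def Q(uv): return (np.array(uv,float)+.5)/3.7-.5+[250,145]
def show(n,c,p,z):
    w=cast(c,p,z)[:,:2]; print(n,'world',(w*1000).round().tolist(),'spot',((w-S)@A.T*1000).round().tolist())
show('top topface',t,T([(286,352),(370,286),(402,330),(316,392)]),.17)
show('scene topface',s,Q([(333,103),(238,85),(256,38),(345,57)]),.17)
show('scene foot',s,Q([(320,212),(240,195)]),0)
show('coupling t',t,T([(238,217)]),.05); show('coupling s',s,Q([(242,294)]),.05)
show('tin t',t,T([(245,36)]),.054); show('flange',t,T([(490,258)]),.02); show('small',t,T([(209,501)]),.055)
# white rim of coupling by mask
for n,c,(x0,y0,x1,y1) in(('t',t,(312,175,336,204)),('s',s,(303,214,328,242))):
    m=cv2.inRange(cv2.cvtColor(c['color'],cv2.COLOR_RGB2HSV),(0,0,165),(180,60,255))[y0:y1,x0:x1]
    p=np.argwhere(m)[:,::-1]+[x0,y0]; print(n,p.min(0),p.max(0),len(p))
```

```text
top topface world [[465.0, -58.0], [522.0, -123.0], [488.0, -150.0], [434.0, -84.0]] spot [[-95.0, 46.0], [-95.0, -41.0], [-139.0, -38.0], [-134.0, 47.0]]
scene topface world [[475.0, -57.0], [527.0, -117.0], [487.0, -148.0], [439.0, -89.0]] spot [[-86.0, 39.0], [-88.0, -40.0], [-138.0, -36.0], [-134.0, 40.0]]
scene foot world [[478.0, -61.0], [527.0, -119.0]] spot [[-86.0, 34.0], [-89.0, -42.0]]
coupling t world [[600.0, -13.0]] spot [[36.0, -12.0]]
coupling s world [[600.0, -11.0]] spot [[38.0, -10.0]]
tin t world [[765.0, -9.0]] spot [[161.0, -120.0]]
flange world [[584.0, -239.0]] spot [[-127.0, -168.0]]
small world [[352.0, -4.0]] spot [[-142.0, 162.0]]
t [315 180] [326 199] 69
s [306 217] [325 239] 117
```

The two views agree. In the spot frame the carton's foot is at x ≈ -87 mm, centred in y, with yaw about -2°. The coupling is at (37,-11) mm, and the tin and flange are well clear. I'll put the closed fingers inside the tube and push it low towards spot -y.

```bash
cat >> h.py <<'E'
from scipy.spatial.transform import Rotation as Ro
S=np.array([.5653,-.0285]);th=np.radians(42.2);A=np.array([[np.cos(th),np.sin(th)],[-np.sin(th),np.cos(th)]])
def W(x,y,z): return np.r_[S+A.T@[x,y],z]
def down(a): # tool y along world angle a
    y=np.array([np.cos(a),np.sin(a),0]);z=np.array([0,0,-1.]);return Ro.from_matrix(np.c_[np.cross(y,z),y,z]).as_rotvec()
def go(p,a):
    best=None
    for k in(0,np.pi):
        q=ctrl.inverse_kinematics(p,down(a+k))
        if q is not None and (best is None or abs(q[5])<abs(best[0][5])): best=(q,down(a+k))
    ctrl.set_joints(best[0]); return best[1]
E
python3 - <<'E'
from h import *
p=np.array(ctrl.get_obs()['eef_pos']); ctrl.grip(0.0)
ctrl.move_straight([p[0],p[1],.33],max_speed=.3)
r=go(W(.037,-.011,.28),th+np.pi/2)
print('above',ctrl.get_obs()['eef_pos'])
ctrl.move_straight(W(.037,-.011,.08),max_speed=.2)
hit=ctrl.move_straight(W(.037,-.011,.012),max_speed=.06,until_force=4)
print(hit,ctrl.get_obs()['eef_pos'],ctrl.get_obs()['wrist_force'],ctrl.get_obs()['gripper_width'])
if not hit:
    ctrl.move_straight(W(.037,-.137,.012),max_speed=.06)
    ctrl.move_straight(W(.037,-.129,.012),max_speed=.05)
    print(ctrl.get_obs()['wrist_force'],ctrl.get_obs()['eef_pos'])
    ctrl.move_straight(W(.037,-.129,.26),max_speed=.2)
    snap('scene','scene1');snap('top','top1')
print(ctrl.get_obs()['time'])
E
```

```text
above [ 0.60016288 -0.01283762  0.2800884 ]
False [ 0.60059589 -0.0118637   0.01257229] [ 0.36213645 -0.79943798  0.92631281] 0.00044530081679894964
[-0.02835081 -0.03684266  0.19726586] [ 0.67900432 -0.09876151  0.01191908]
10.8917
```

View pics/scene1.png

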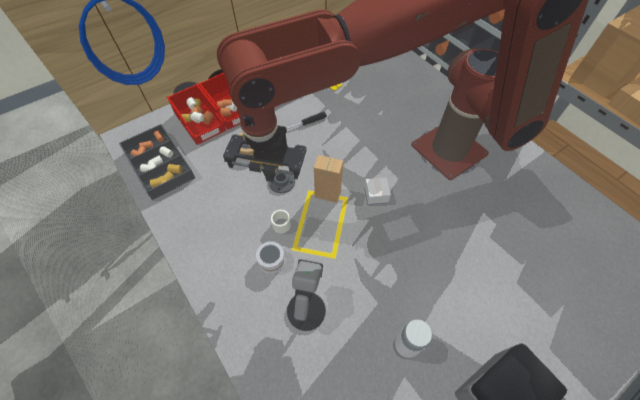

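The coupling now stands outside the tape, with its rim at about (280,217), and the carton is untouched. I'll check its position numerically, then tip the carton.

Run:
```python
from h import *
s=load('scene1'); w=cast(s,[(280.5,216.5)],.05)[0,:2]; cy=(A@(w-S)); print('coupling spot',cy)
assert cy[1]<-.108
d=np.radians(-2); e=np.array([np.cos(d),np.sin(d)]); c=np.array([-.087,-.001])
P=lambda u,z: W(*(c+e*u),z)   # u: along carton x from its +x face
ctrl.grip(.04)
p=W(.037,-.129,.32); ctrl.move_straight(p,max_speed=.25)
go(P(-.105,.30),th+d+np.pi/2)
ctrl.move_straight(P(-.105,.148),max_speed=.2)
hit=ctrl.move_straight(P(-.045,.148),max_speed=.04,until_force=0.6)
o=ctrl.get_obs(); q=np.array(o['eef_pos']); u=e@(A@(q[:2]-S)-c); print('contact',hit,u,o['wrist_force'],o['time'])
snap('scene','scene2')
if hit and abs(u+.06)<.012:
    ctrl.move_straight(P(u+.055,.148),max_speed=.05)
    print(ctrl.get_obs()['wrist_force'])
    ctrl.hold(.5)
    ctrl.move_straight(P(u-.01,.26),max_speed=.2)
    snap('scene','scene3');snap('top','top3')
print(ctrl.get_obs()['time'])
```

```text
coupling spot [ 0.03387724 -0.12256714]
contact True -0.05731270575278232 [-0.69117221 -0.84610255  0.6310224 ] 15.25
[-0.15640933 -0.872643   -0.91080581]
17.9667
```

View pics/scene3.png

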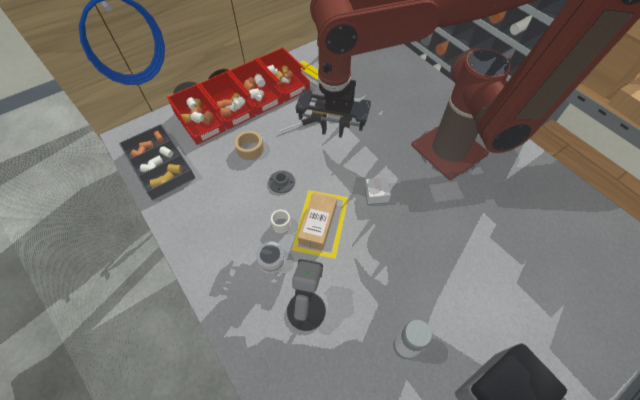

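Run:
```python
from h import *
for n in('scene3','top3'):
    c=load(n); b=proj(c,np.r_[[np.r_[W(x,y,.05)] for x in(-.13,.13) for y in(-.085,.085)]]); x0,y0=b.min(0).astype(int);x1,y1=b.max(0).astype(int)
    im=cv2.resize(c['color'][y0:y1,x0:x1],None,fx=5,fy=5,interpolation=cv2.INTER_CUBIC); cv2.imwrite(f'pics/c_{n}.png',im[:,:,::-1]); print(n,x0,y0,im.shape)
```

```text
scene3 284 177 (395, 350, 3)
top3 282 153 (465, 460, 3)
```

The carton lies flat and label up inside the tape, centred near (317,221). It sits somewhat towards the -y side, so I'll check the crop.

View pics/c_scene3.png

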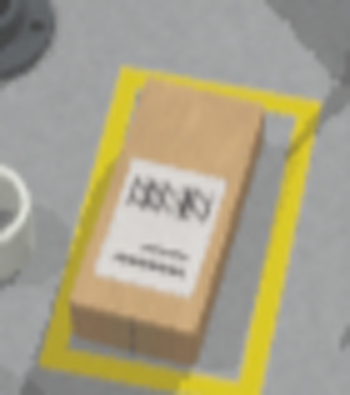

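Run:
```python
from h import *
for n in('scene3','top3'):
    c=load(n); m=cv2.inRange(cv2.cvtColor(c['color'],cv2.COLOR_RGB2HSV),(5,50,60),(21,200,255))
    cs,_=cv2.findContours(m,0,1); tgt=proj(c,[W(0,0,.03)])[0]
    q=max((k for k in cs if np.linalg.norm(k.mean((0,1))-tgt)<30),key=cv2.contourArea)
    w=(cast(c,q[:,0],.05)[:,:2]-S)@A.T*1000; r=cv2.minAreaRect(w.astype(np.float32)); print(n,r,cv2.boxPoints(r).round().tolist())
```

```text
scene3 ((20.708267211914062, -6.29290771484375), (86.15941619873047, 190.75086975097656), 86.8289566040039) [[-77.0, -44.0], [114.0, -55.0], [118.0, 31.0], [-72.0, 42.0]]
top3 ((7.177314758300781, -14.357986450195312), (103.54325103759766, 171.9066925048828), 86.48847198486328) [[-82.0, -61.0], [90.0, -71.0], [96.0, 32.0], [-75.0, 43.0]]
```

The carton's top corners lie roughly at x -80 to 95 mm and y -55 to 42 mm in the spot frame, and tape shows along all four sides. The arm is clear of everything.

```bash
python3 -c "
from h import *
ctrl.hold(.5); print(ctrl.job_done())"
```

```text
the job is handed in; nothing more can be done
None
```

The coupling stands clear of the tape (centre about 123 mm to the -y side), the carton was tipped and lies flat, label up, inside the rectangle, and the job is handed in; the hand-in call returned no verdict.

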